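# Refit the locking pin of the wash-bottle stand

## Robot

A 7-joint arm with a two-finger parallel gripper is mounted at the origin on the work surface. World frame = base frame: x ahead of the robot, y to its left, z up, the work surface at z = 0. Lengths are in mm, angles in rad, forces in N, time in s.
With the tool pointing down it reaches from about 350 to 775 mm from the base axis. Payload 3.1 kg.
Tool frame: the origin (TCP) lies at the centre of the arm's flange, where the gripper is bolted on; the fingertips stand 173 mm ahead of it and the grasp point (between the pads) lies 155 mm ahead of it (grasp_offset is the distance from the TCP to the grasp point, in mm); z points along the fingers, y is the line along which they close (so a half turn about z gives the same grasp; the last joint's range is limited). The gripper opens to 85 mm and grips with 20 to 120 N. Pads are 22 mm wide; open, the fingers measure 114 mm over their backs; the gripper's body (76 mm by 85 mm) begins 54 mm behind the grasp point. The pads swing forward as they close: fully open they stand 13 mm farther back than shut.
Start: joints at [1.126, 0.311, 0.014, 1.512, -0.004, 1.319, -0.027], TCP at [215.633, -505.98, 404.704] pointing down, gripper open.
Joint ranges: [-2.7, 2.7], [-0.3, 1.91], [-1.27, 1.3], [0.12, 2.57], [-1.44, 4.58], [0.2, 2.03], [-3.05, 3.05]. Speed limits (rad/s): [2.79, 2.79, 3.14, 3.14, 3.14, 3.14, 3.14].

## Interface

Orientations are given as a unit quaternion [x, y, z, w].
In Python, from bench import get_state, camera, get_calibration, job_done, outline_of, landmark_of, grasp_offset gives the robot as it stands.
- The arm moves only by the tool move_arm, never from a script. Its argument "increments" is a list of rows, each a list of 3 entries, a list of its own where there are three numbers: the shift along the tool's x, y, z in m, then the turn about the tool's z in degrees, then the closure in counts, from 0 (fully open) to 255 (shut). In form: [[[x, y, z], spin, grip], ...]. A call has 1 to 5 rows; each row is the pose to reach, as a shift and turn from the pose commanded when the call began, along the tool's axes at that moment; what a row does not reach only later rows make up. A row lasts 1/10 s, in which the tool goes at most 50 mm and 8.59 degrees, less where a joint would pass 70% of its speed; a pose out of reach is approached as far as the arm can. A call with a gripper value outside its range is refused whole. The fingers move at their own pace and stop on an object; "squeeze" is the grip in N (left out, the last holds). Time passes only in rows, so rows that repeat a pose let the fingers close. It gives the time, the measured TCP pose, the force, the opening and the grip force at its end, in the units of the state.
- get_state(): the state, without advancing time (a new reading comes with each control period).
- camera(name): name is "scene" or "side" or "wrist"; returns the picture (400x640x3 uint8, red, green, blue); there is no depth.
- get_calibration(name): a dict with "vfov" (degrees; the focal length in pixels is half the picture's height over the tangent of half this angle, whatever the lens; pixels are square), "cx", "cy" (the principal point, pixels), "dist" ([k1, k2, p1, p2, k3] as OpenCV has them; the pictures are not rectified), "extrinsics" (4x4, takes a point from world to camera coordinates); the wrist camera has in their place "tool_from_camera" (4x4, takes a point from camera to tool coordinates, whose origin is the TCP and whose axes are the flange's). Camera axes: x right, y down, z forward; pixel columns grow to the right and rows downward; lengths in mm; the calibration is good to about 2 mm. A picture is of the moment at which its call begins: read the wrist's pose just before it. get_calibration takes no time and is no camera call.
- job_done(): hands the job in; it is judged then, once.
Trained networks look in the newest picture that a camera, given by its name, has taken for a name from the list of things; names that differ only in an ending like _2 or _b are one class to them, and where a whole thing is asked for, a point or a joint stands for the part that bears it (a point fixed in the world has none). Each returns a list of dicts, best first, with "p" (0 to 1); they miss things now and then, are a little off and sometimes report something else, mostly with a low value. They report only what shows in the picture. A call takes as long as a camera call. They do not tell look-alikes from the thing itself.
- outline_of(thing, camera): "region" (400x640 bool, what is visible of it) and "rect" ([left, top, right, bottom] in pixels, round what is visible of it).
- landmark_of(thing, camera): "location" ([row, column] in pixels: a listed point, or the origin of a listed thing).
The state is a dict: "clock": time; "joint_pos": joint angles; "joint_velocities": joint speeds; "joint_torque": joint torques, N m; "ee_pos": TCP position; "tool_rot": TCP orientation; "force": force on the tool from outside, world axes, zero at the start; "ft_torque": the same for the moment, N m; "gripper_width": opening from 0.0 (shut) to 1.0 (fully open); "grip_force": force on a finger pad.
Only numpy, scipy, OpenCV 4.12 (cv2) and the standard library are available. Lean on these libraries where they do the work, as an engineer would, in place of code of your own. Each camera call takes 0.05 s, during which the arm holds its last target. There are 200 camera calls.

## Task

Take the red-handled steel locking pin out of its grey parking block and thread it down through the blue top eye, the brass middle bush and the brass foot bush of the wash-bottle stand until it is fully home with its collar flat on the blue eye, then let go. The bushes are not in line with the eye, so feel for each hole and shift the pin to follow it: go gently, never force the pin against the stand, and lower it all the way rather than dropping it. Leave the beaker, the wrench and the amber jar alone.

Things in the scene. Friction and masses are not known exactly. Their poses are not given: they have to be found in the camera images.
- pin: Loose steel pin, 0.2 to 0.33 kg, upright in the block at first. Shank 12 mm thick, 118 mm long, tip chamfered to 10 mm over the last 2 mm; collar 50 mm wide from 118 to 124 mm; red square handle 20 x 20 mm from 124 to 168 mm. Origin: centre of the tip's end; z up to the handle, x and y square to its flats. Gripped about 150 mm above the tip, the fingertips clear the collar.
- stand: Fixed stand, base plate 130 x 200 x 8 mm; origin on the bench on the eye's axis, z up, y from post to bottle. Post 20 mm square at y = -62 mm, small wash bottle at y = 76 mm; nothing is higher than the eye plate (130 mm). A pin fully home stands upright through all three holes, collar on the eye plate, tip 12 mm above the bench. Keep forces between pin and stand well below 40 N.
- eye (a point): Centre of the blue eye's hole at the top of the eye plate, 130 mm above the bench; hole 30 mm in diameter, plate 60 x 60 x 10 mm. Axes as the stand's.
- bush_axis (a point): Point on the eye's axis at the middle bush's top, 70 mm above the bench; NOT the bush hole's centre. Brass ring 48 mm outside, 10 mm high, on an arm with a 32 mm hole; its own hole is 15 mm, without chamfer. It is an eccentric clamped at any angle: the hole's centre lies 6 mm off this axis in an unmeasured direction, different each time. Rigid, does not move.
- foot_axis (a point): Point on the eye's axis at the foot bush's top, 28 mm above the bench; NOT its hole's centre. Brass ring 40 mm outside, 20 mm high, hole 16 mm without chamfer, centred 2 mm off the middle bush's hole in another unmeasured direction. Rigid, does not move.
- block: Fixed grey parking block 80 x 80 x 45 mm, origin under its centre. The pin stands in its central 13.5 mm hole, whose floor is 7 mm above the bench (38 mm deep).
- beaker: Bystander: loose open glass beaker, 60 mm across, 70 mm high, origin at the centre of its underside.
- wrench: Bystander: loose steel wrench 130 mm long lying on the bench along its own x, origin under its middle.
- jar: Bystander: loose amber glass jar, 48 mm across, 90 mm high, origin at the centre of its underside.
Mind the look-alikes: they are no part of the job. There is more than one size of the pin; the job needs the smallest.

How it is judged (in metres and radians):
On the way, in this order (a step that is already met when the one before it is completed fails the run):
1. the pin's tip is in the blue eye, above the middle bush (x of pin in the frame of stand between -0.011 and 0.011 m and y of pin in the frame of stand between -0.011 and 0.011 m and z of pin in the frame of stand between 0.066 and 0.127 m), for 0.05 s.
2. the pin's tip has passed through the middle bush (x of pin in the frame of stand between -0.012 and 0.012 m and y of pin in the frame of stand between -0.012 and 0.012 m and z of pin in the frame of stand below 0.058 m), for 0.05 s.
At the end, for the whole second after the job is handed in: The pin stands in the eye and both bushes, upright within 0.06 rad, fully home (tip at most 15 mm above the bench, that is the collar within 3 mm of the eye plate; tip within 12 mm of the stand's axis in x and y), at rest and released (x of pin in the frame of stand between -0.012 and 0.012 m and y of pin in the frame of stand between -0.012 and 0.012 m and z of pin in the frame of stand below 0.015 m and angle between pin's own z axis and vertical below 0.06 rad and linear speed of pin below 0.02 m/s and contact force between the fingers and pin below 0.1 N); the robot touches nothing.
It fails at once if the pin is forced against the stand with more than 40 N (contact force between pin and stand above 40 N).
It fails at once if the pin is dropped in the stand (faster than 0.35 m/s with its tip inside the eye or lower) (x of pin in the frame of stand between -0.013 and 0.013 m and y of pin in the frame of stand between -0.013 and 0.013 m and z of pin in the frame of stand below 0.125 m and linear speed of pin above 0.35 m/s).
It fails at once if a bystander is moved by more than 20 mm (distance of any of beaker, wrench, jar from where it was at the start of the episode above 0.02 m).
It fails at once if the beaker or the jar is tipped (angle between any of beaker, jar's own z axis and vertical above 0.35 rad).
It also fails if it takes over 72 s, if anything falls off the work surface, if the arm or the gripper's body presses on something with over 40 N, if the wrist force passes 120 N, or if a joint passes its speed limit or range.

## Working session

There is one attempt and no reset: what is moved stays moved. The work goes in short steps, Python scripts to look and compute and a tool call to move; the robot and the scene stay as the last step left them, time stands still between calls to the robot, and variables do not carry over. Pictures are saved under pics/ and viewed, at most 10 in all, crops included, and the job is handed in when it is done.

Besides the shell and the picture viewer there is one more tool, called by a JSON object that holds its "name" and its "arguments". move_arm: Moves the arm, as the interface text tells. Its arguments: {"type":"object","properties":{"increments":{"type":"array"},"squeeze":{"type":"number"}},"required":["increments"]}

```bash
mkdir -p pics; cat > h.py <<'E'
import numpy as np, cv2
from bench import *
from scipy.spatial.transform import Rotation as R
def cal(n,st=None):
    c=get_calibration(n); f=200/np.tan(np.radians(c["vfov"]/2))
    K=np.array([[f,0,c["cx"]],[0,f,c["cy"]],[0,0,1.]])
    if n=="wrist":
        T=np.eye(4);T[:3,:3]=R.from_quat(st["tool_rot"]).as_matrix();T[:3,3]=st["ee_pos"]
        E=np.linalg.inv(T@np.array(c["tool_from_camera"]))
    else: E=np.array(c["extrinsics"])
    return K,np.array(c["dist"],float),E
def proj(C,p):
    K,d,E=C; return cv2.projectPoints(np.array(p,float).reshape(-1,1,3),cv2.Rodrigues(E[:3,:3])[0],E[:3,3],K,d)[0].reshape(-1,2)
def ray(C,uv):
    K,d,E=C; x=cv2.undistortPoints(np.array([[uv]],float),K,d)[0,0]
    o=-E[:3,:3].T@E[:3,3]; v=E[:3,:3].T@np.array([x[0],x[1],1]); return o,v/np.linalg.norm(v)
def atz(C,uv,z):
    o,v=ray(C,uv); return o+v*(z-o[2])/v[2]
def tri(rs):
    A=sum(np.eye(3)-np.outer(v,v) for o,v in rs); b=sum((np.eye(3)-np.outer(v,v))@o for o,v in rs)
    p=np.linalg.solve(A,b); return p,[np.linalg.norm((np.eye(3)-np.outer(v,v))@(p-o)) for o,v in rs]
def save(n,im): cv2.imwrite("pics/"+n+".png",im[:,:,::-1])
E
python3 - <<'E'
from h import *
np.set_printoptions(precision=1,suppress=True)
s=get_state();print(s, grasp_offset)
ims=[]
for n in["scene","side"]:
    im=camera(n);ims.append(im);C=cal(n)
    for t in["pin","stand","block","eye","bush_axis","beaker","jar","wrench"]:
        for d in landmark_of(t,n)[:4]:
            l=d["location"];print(n,t,round(d["p"],2),np.array(l),atz(C,l[::-1],130 if t=="eye" else 0)[:2])
for n,im in zip(["scene","side"],ims): save(n,im)
E
```

```text
{'clock': 0.0, 'joint_pos': array([ 1.1,  0.3,  0. ,  1.5, -0. ,  1.3, -0. ]), 'joint_velocities': array([ 0., -0., -0., -0., -0., -0.,  0.]), 'joint_torque': array([ -0. , -38. ,   0.1, -23.1,   0. ,   0. ,  -0. ]), 'ee_pos': array([ 215.5, -505.7,  403.6]), 'tool_rot': array([ 1. ,  0.2, -0. , -0. ]), 'force': array([-0.1,  0.4, -0.4]), 'ft_torque': array([ 0., -0., -0.]), 'grip_force': 0.0, 'gripper_width': 0.9984334794009256} 154.70000000000002
scene pin 0.7 [216.9 422.3] [433.4 217.8]
scene pin 0.57 [256.9 409.5] [542.5 216.4]
scene pin 0.56 [285.1 355.9] [641.6 135. ]
scene stand 0.71 [181.1 216. ] [ 497.3 -242.6]
scene block 0.56 [257.5 413.1] [541.4 223.6]
scene eye 0.55 [139.  203.8] [ 499.2 -248.3]
scene bush_axis 0.67 [158.6 209. ] [ 439.7 -292.1]
scene bush_axis 0.49 [256.3 408.7] [541.7 214.6]
scene bush_axis 0.19 [140.7 202.4] [ 391.1 -337. ]
scene beaker 0.84 [176.9 331.5] [393.3  -2.3]
scene beaker 0.61 [258.5 410.9] [545.3 220. ]
scene jar 0.57 [297.1 271.9] [722.2  -5.4]
scene jar 0.32 [179.  328.4] [401.8  -6.7]
scene wrench 0.97 [225.7 301.6] [545.8 -14.9]
side pin 0.97 [279.5 252.5] [646.3 122.4]
side pin 0.92 [331.2 364.7] [439.5 201.5]
side pin 0.66 [122.2 363. ] [ 526.1 -530.6]
side stand 0.74 [173.6 360.3] [ 500.9 -253.9]
side block 0.65 [327.9 290.9] [554.1 214.1]
side eye 0.89 [125.7 361.9] [ 499.4 -243.7]
side bush_axis 0.65 [147.3 361.1] [ 514.1 -382. ]
side beaker 0.82 [248.4 391.6] [411.    1.1]
side jar 0.71 [173.2 359.8] [ 502.3 -255.5]
side jar 0.66 [229.9 233.7] [726.5  -4.5]
side wrench 0.57 [238.3 324.2] [542.2  -7.9]
```

View pics/scene.png

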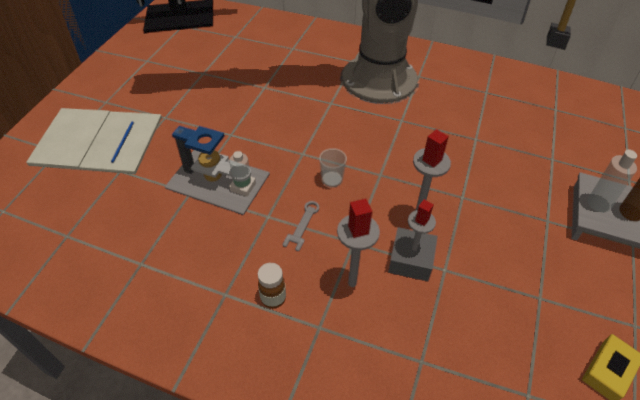

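View pics/side.png

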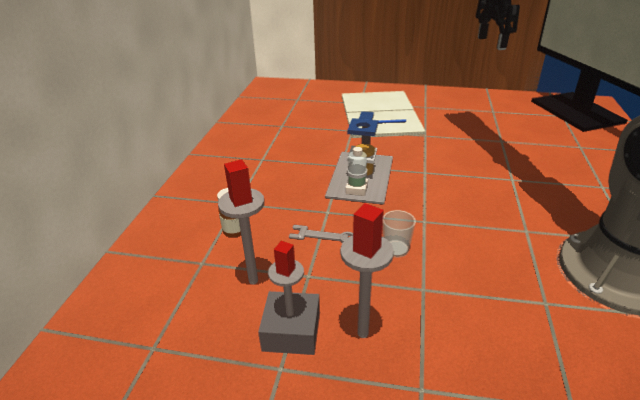

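Red-handled pins in the scene view are at (435,150), (360,220) and (424,212). The first two are large and free-standing. The one at (424,212), or (285,260) in the side view, is the smallest and stands in the grey block, so it fits. I'll confirm it with a crop and measure.

```bash
python3 - <<'E'
from h import *
np.set_printoptions(precision=3,suppress=True)
a=cv2.imread("pics/scene.png")[185:285,375:455];b=cv2.imread("pics/side.png")[225:365,240:352]
cv2.imwrite("pics/crop.png",np.hstack([cv2.resize(a,(400,500),interpolation=2),cv2.resize(b,(400,500),interpolation=2)]))
c=get_calibration("wrist");print(c)
s=get_state();print(s["ee_pos"],R.from_quat(s["tool_rot"]).as_matrix())
S,D=cal("scene"),cal("side")
print("eye",tri([ray(S,(203.8,139)),ray(D,(361.9,125.7))]))
for im,C,n,box in[(cv2.imread("pics/scene.png"),S,"scene",(405,190,440,222)),(cv2.imread("pics/side.png"),D,"side",(270,238,300,280))]:
    x0,y0,x1,y1=box;q=im[y0:y1,x0:x1].astype(int);m=(q[...,2]>100)&(q[...,1]<q[...,2]*.22)
    ys,xs=np.nonzero(m);u=(xs.mean()+x0,ys.mean()+y0);print(n,m.sum(),u,atz(C,u,153));
    globals()["r"+n]=ray(C,u)
print("handle",tri([rscene,rside]))
# base plate fit
for n,C in(("scene",S),("side",D)):
  for t in("stand",):
    camera(n)
    d=outline_of(t,n)[0];print(d["p"],d["rect"])
    if n=="scene": print("st", [atz(C,u,8) for u in((167,184),(247,208),(270,180))])
    else: print("st",[atz(C,u,8) for u in((329,196),(383,200),(393,155),(341,153))])
E
```

```text
{'vfov': 68.75725271277847, 'cx': 318.5170541197246, 'cy': 197.20337976600624, 'dist': array([-0.043,  0.   ,  0.   ,  0.   ,  0.   ]), 'tool_from_camera': array([[ 0.002, -0.952, -0.305, 77.03 ],
       [ 1.   ,  0.002,  0.   ,  0.016],
       [ 0.   , -0.305,  0.952, 30.917],
       [ 0.   ,  0.   ,  0.   ,  1.   ]])}
[ 215.613 -505.977  404.745] [[ 0.92   0.392 -0.   ]
 [ 0.392 -0.92  -0.   ]
 [-0.     0.    -1.   ]]
eye (array([ 499.268, -248.254,  128.739]), [np.float64(1.0285983803886651), np.float64(1.0285983803886098)])
scene 69 (np.float64(425.69565217391306), np.float64(205.85507246376812)) [532.767 220.5   153.   ]
side 385 (np.float64(282.2415584415584), np.float64(256.7584415584416)) [555.486 217.351 153.   ]
handle (array([548.95 , 224.286, 165.626]), [np.float64(5.350407426058011), np.float64(5.35040742605814)])
0.87 [167.3, 129.7, 268.7, 215.0]
st [array([ 550.043, -338.261,    8.   ]), array([ 548.682, -139.128,    8.   ]), array([ 457.639, -125.761,    8.   ])]
0.9 [323.4, 109.4, 392.5, 204.5]
st [array([ 555.917, -139.935,    8.   ]), array([ 439.05 , -142.941,    8.   ]), array([ 429.64 , -340.028,    8.   ]), array([ 558.986, -330.651,    8.   ])]
```

View pics/crop.png

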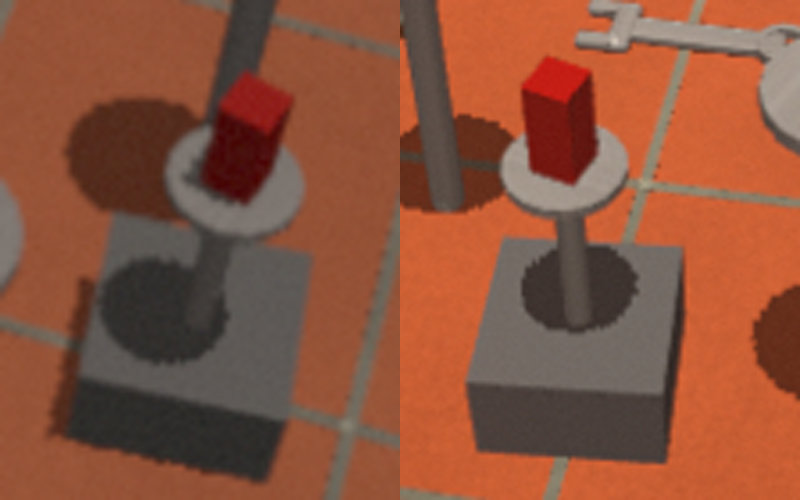

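The crop confirms it: the smallest pin stands in the block. The stand's yaw is close to 0, so I'll go and look straight down through the eye with the wrist camera on the way.

{"name": "move_arm", "arguments": {"increments": [[[0.04,-0.021,0.01],8,0],[[0.08,-0.043,0.02],16,0],[[0.12,-0.064,0.03],23.1,0],[[0.16,-0.086,0.045],23.1,0],[[0.2,-0.107,0.06],23.1,0]]}}

```text
clock: 1.6
ee_pos: [358.6, -327.5, 344.7]
tool_rot: [1.0, -0.0, 0.001, 0.0]
force: [-0.1, -1.2, 0.5]
gripper_width: 1.006
grip_force: 0.0
```

{"name": "move_arm", "arguments": {"increments": [[[0.03,-0.035,0.01],0,0],[[0.064,-0.08,0.025],0,0],[[0.064,-0.08,0.025],0,0],[[0.064,-0.08,0.025],0,0]]}}

```text
clock: 2.0
ee_pos: [422.9, -246.9, 319.2]
tool_rot: [1.0, 0.003, -0.0, -0.001]
force: [0.0, -0.6, -0.2]
gripper_width: 1.002
grip_force: 0.0
```

```bash
python3 - <<'E'
from h import *
s=get_state();im=camera("wrist");save("w1",im);C=cal("wrist",s)
import pickle;pickle.dump((s,im),open("w1.p","wb"))
print(s["ee_pos"])
for z in(130,70,28):print(z,proj(C,[499.3,-248.3,z]))
p=proj(C,[499.3,-248.3,100])[0].astype(int)
c=im[max(p[1]-50,0):p[1]+50,p[0]-65:p[0]+65];print(p,c.shape);save("w1c",cv2.resize(c,None,fx=6,fy=6,interpolation=2))
E
```

```text
[ 422.85819693 -246.85390524  319.22180277]
130 [[321.91318547 105.21580138]]
70 [[321.09722673 104.85270265]]
28 [[320.74974445 104.69809757]]
[321 105] (100, 130, 3)
```

View pics/w1c.png

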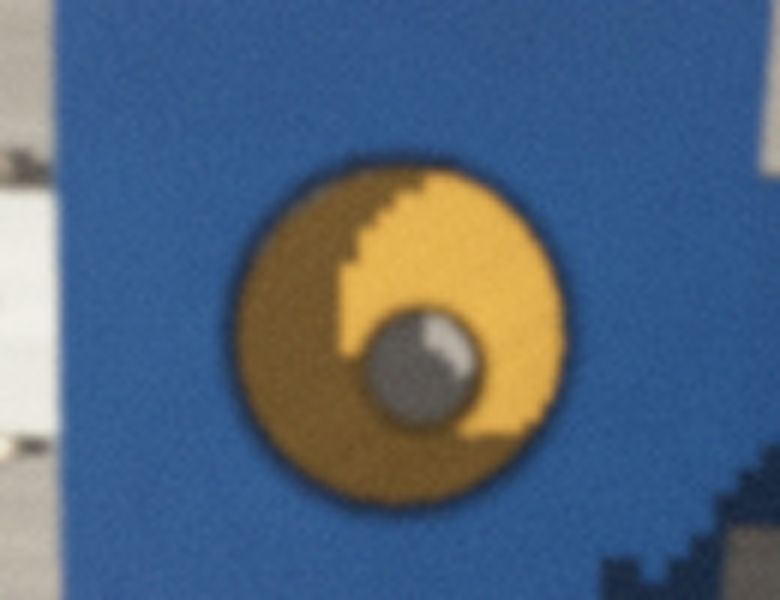

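The crop shows the blue eye with the brass below. The eye's centre is at crop (402,332) and the bush hole's at (425,368), down-right of it. Next I'll turn that into offsets.

```bash
python3 - <<'E'
from h import *
import pickle
np.set_printoptions(precision=2,suppress=True)
s,im=pickle.load(open("w1.p","rb"));C=cal("wrist",s);R_=s["tool_rot"];print(R_)
big=cv2.resize(im[55:155,256:386],None,fx=6,fy=6,interpolation=cv2.INTER_CUBIC).astype(int)
r,g,b=big[...,0],big[...,1],big[...,2]
def ell(m,seed,nm):
    m=cv2.morphologyEx(m.astype(np.uint8),cv2.MORPH_OPEN,np.ones((9,9)))
    n,l=cv2.connectedComponents(m);k=l[seed[1],seed[0]];q=(l==k).astype(np.uint8)
    c=max(cv2.findContours(q,0,1)[0],key=cv2.contourArea);h=cv2.convexHull(c);e=cv2.fitEllipse(h)
    u=((e[0][0]+.5)/6-.5+256,(e[0][1]+.5)/6-.5+55);print(nm,e,u);return u
ue=ell(~(b>r*1.25),(402,250),"eye")
ub=ell(abs(r-b)<25,(400,380),"bush")
E=atz(C,ue,130);
print("eye",E)
for z in(70,65):
  B=atz(C,ub,z);print("bush",B,B-E,np.hypot(*(B-E)[:2]))
# sub-look in the hole: colour layout
print(im[108:124,316:336].astype(int).sum(2))
E
```

```text
[ 1.  0. -0. -0.]
eye ((401.0333557128906, 334.1138916015625), (335.1222839355469, 346.1310729980469), 14.318652153015137) (322.42222595214844, 110.26898193359375)
bush ((420.3799133300781, 368.8053283691406), (101.38363647460938, 102.6796875), 3.459979772567749) (325.6466522216797, 116.05088806152344)
eye [ 496.77 -248.59  130.  ]
bush [ 491.55 -251.66   70.  ] [ -5.22  -3.07 -60.  ] 6.053579992816307
bush [ 491.36 -251.77   65.  ] [ -5.41  -3.18 -65.  ] 6.276300334051484
[[481 449 393 322 275 248 241 230 248 255 331 410 445 440 405 341 310 363
  417 473]
 [460 418 334 258 234 243 236 236 251 269 342 454 498 487 467 396 329 300
  366 431]
 [429 350 268 224 233 254 251 267 263 275 356 453 513 507 499 467 392 325
  315 386]
 [372 289 240 234 251 250 256 247 262 277 352 460 510 510 517 508 456 379
  298 316]
 [332 241 230 247 261 265 262 263 272 271 334 424 464 490 511 521 496 441
  329 307]
 [280 232 233 252 261 261 261 255 273 278 284 335 375 408 477 511 514 473
  371 294]
 [228 210 237 252 254 266 269 268 262 262 266 277 299 351 425 481 510 490
  398 295]
 [210 230 233 258 260 257 265 258 265 251 265 266 256 297 344 411 487 483
  399 298]
 [213 221 238 256 259 261 260 250 257 255 257 262 251 266 283 359 440 447
  363 270]
 [213 221 246 257 252 259 257 250 254 266 255 253 254 244 269 319 383 363
  289 236]
 [212 212 240 247 260 251 254 263 247 253 263 254 268 259 266 289 304 270
  233 207]
 [209 207 223 243 270 257 261 260 259 261 252 259 265 254 254 258 265 238
  211 220]
 [193 205 220 237 256 255 259 256 258 256 257 256 261 260 250 251 253 226
  211 226]
 [222 210 220 225 247 254 247 257 270 261 254 266 259 256 254 251 224 205
  195 272]
 [222 208 210 207 225 246 260 259 259 258 254 259 256 254 241 232 214 193
  234 314]
 [243 227 208 205 200 214 242 250 244 249 257 249 242 244 222 210 192 219
  288 364]]
```

{"name": "move_arm", "arguments": {"increments": [[[0,0,-0.05],0,0],[[0,0,-0.1],0,0],[[0.02,-0.04,-0.1],0,0],[[0.03,-0.08,-0.1],0,0],[[0.03,-0.125,-0.1],0,0]]}}

```text
clock: 2.55
ee_pos: [452.0, -126.1, 420.8]
tool_rot: [1.0, -0.003, 0.002, 0.001]
force: [0.8, 1.1, -0.5]
gripper_width: 0.996
grip_force: 0.0
```

{"name": "move_arm", "arguments": {"increments": [[[0,-0.048,0],0,0],[[0,-0.096,0],0,0],[[0,-0.144,0],0,0],[[0,-0.192,0],0,0],[[0,-0.24,0],0,0]]}}

```text
clock: 3.05
ee_pos: [452.2, 114.8, 420.5]
tool_rot: [1.0, -0.003, 0.001, 0.001]
force: [0.7, -0.4, -0.2]
gripper_width: 0.999
grip_force: 0.0
```

{"name": "move_arm", "arguments": {"increments": [[[0.01,-0.04,0],0,0],[[0.015,-0.08,0],0,0],[[0.015,-0.105,0],0,0],[[0.015,-0.105,0],0,0]]}}

```text
clock: 3.45
ee_pos: [466.9, 222.9, 420.1]
tool_rot: [1.0, 0.001, 0.0, -0.001]
force: [-0.5, -0.3, 0.1]
gripper_width: 0.996
grip_force: 0.0
```

```bash
python3 - <<'E'
from h import *
np.set_printoptions(precision=2,suppress=True)
s=get_state();im=camera("wrist");save("w2",im);C=cal("wrist",s);print(s["ee_pos"],s["tool_rot"])
import pickle;pickle.dump((s,im),open("w2.p","wb"))
for d in landmark_of("block","wrist")[:2]+landmark_of("pin","wrist")[:3]:print(d)
for z in(45,128,175):print(z,proj(C,[546,216,z]))
E
```

```text
[466.86 222.94 420.08] [ 1.  0.  0. -0.]
{'location': [212.4, 475.0], 'p': 0.62}
{'location': [100.0, 323.6], 'p': 0.81}
{'location': [21.3, 398.2], 'p': 0.78}
{'location': [182.2, 328.4], 'p': 0.75}
45 [[325.49 102.36]]
128 [[327.44 101.78]]
175 [[329.22 101.24]]
```

View pics/w2.png

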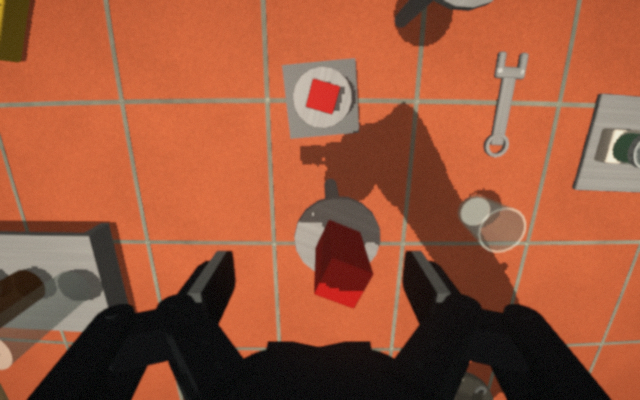

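```bash
python3 - <<'E'
from h import *
import pickle
np.set_printoptions(precision=2,suppress=True)
s,im=pickle.load(open("w2.p","rb"));C=cal("wrist",s)
x0,y0=280,60;q=im[y0:140,x0:370].astype(int)
print(q[40,30:60:4].tolist())
red=(q[...,0]>90)&(q[...,1]<q[...,0]*.25)
top=red&(q[...,0]>170)
for z,m in((175,top),(175,red)):
    c=max(cv2.findContours(m.astype(np.uint8),0,1)[0],key=cv2.contourArea)
    r=cv2.minAreaRect(c);bp=cv2.boxPoints(r)+[x0,y0];W=np.array([atz(C,b,z) for b in bp])
    print(r,W.mean(0),[ (np.linalg.norm(W[i]-W[i-1]),np.degrees(np.arctan2(*(W[i]-W[i-1])[1::-1]))) for i in range(4)])
# collar circle (bright grey) and block
g=(abs(q[...,0]-q[...,2])<25)&(q.sum(2)>330)
c=cv2.convexHull(np.vstack([k for k in cv2.findContours(g.astype(np.uint8),0,1)[0] if cv2.contourArea(k)>60]))
e=cv2.fitEllipse(c);print("collar",e,atz(C,np.array(e[0])+[x0,y0],131))
E
```

```text
[[218, 53, 44], [217, 52, 45], [213, 50, 39], [215, 47, 41], [214, 50, 41], [215, 52, 43], [209, 49, 43], [102, 88, 81]]
((42.73529815673828, 36.0588264465332), (25.70877456665039, 26.436382293701172), 14.03624439239502) [549.35 220.56 175.  ] [(np.float64(18.06735458916595), np.float64(76.71569618015383)), (np.float64(17.562170692148943), np.float64(-14.85851495893168)), (np.float64(17.65880450076032), np.float64(-102.9775503717612)), (np.float64(17.650238377735104), np.float64(166.47658312746512))]
((42.73529815673828, 36.0588264465332), (25.70877456665039, 26.436382293701172), 14.03624439239502) [549.35 220.56 175.  ] [(np.float64(18.06735458916595), np.float64(76.71569618015383)), (np.float64(17.562170692148943), np.float64(-14.85851495893168)), (np.float64(17.65880450076032), np.float64(-102.9775503717612)), (np.float64(17.650238377735104), np.float64(166.47658312746512))]
collar ((41.692222595214844, 38.9433708190918), (87.61898803710938, 93.62577056884766), 179.69923400878906) [548.24 220.94 131.  ]
```

{"name": "move_arm", "arguments": {"increments": [[[0.045,0.001,0],7,0],[[0.082,0.002,0],14,0],[[0.082,0.002,0.04],14,0],[[0.082,0.002,0.04],14,0]]}}

```text
clock: 4.0
ee_pos: [549.0, 214.1, 374.1]
tool_rot: [0.992, -0.125, -0.005, 0.004]
force: [-0.6, -0.2, -0.6]
gripper_width: 1.0
grip_force: 0.0
```

```bash
python3 - <<'E'
from h import *
import pickle
np.set_printoptions(precision=2,suppress=True)
s=get_state();im=camera("wrist");save("w3",im);C=cal("wrist",s);print(s["ee_pos"],s["tool_rot"])
q=im.astype(int)
top=(q[...,0]>165)&(q[...,1]<q[...,0]*.3)
for c in sorted(cv2.findContours(top.astype(np.uint8),0,1)[0],key=cv2.contourArea)[::-1][:2]:
  r=cv2.minAreaRect(c);bp=cv2.boxPoints(r);print(r)
  for z in(175,):
    W=np.array([atz(C,b,z) for b in bp])
    print(W.mean(0),[ (round(np.linalg.norm(W[i]-W[i-1]),1),round(np.degrees(np.arctan2(*(W[i]-W[i-1])[1::-1])),1)) for i in range(4)])
# two-view height: w2 top center and this one
s2,_=pickle.load(open("w2.p","rb"));C2=cal("wrist",s2)
c=max(cv2.findContours(top.astype(np.uint8),0,1)[0],key=cv2.contourArea)
print(tri([ray(C2,(322.7,96.1)),ray(C,cv2.minAreaRect(c)[0])]))
print(proj(C,s["ee_pos"]+np.array([0,0,-195])))
E
```

```text
[549.02 214.11 374.15] [ 0.99 -0.12 -0.    0.  ]
((497.5, 28.0), (56.0, 101.0), 90.0)
[636.38  92.04 175.  ] [(np.float64(26.6), np.float64(-7.8)), (np.float64(53.9), np.float64(-102.0)), (np.float64(27.6), np.float64(177.3)), (np.float64(56.3), np.float64(77.3))]
((297.0, 236.0), (1.4142134189605713, 2.8284268379211426), 45.0)
[547.92 225.85 175.  ] [(np.float64(0.9), np.float64(27.0)), (np.float64(1.9), np.float64(-57.3)), (np.float64(0.9), np.float64(-152.8)), (np.float64(1.9), np.float64(122.7))]
(array([581.31, 226.18, 399.92]), [np.float64(37.62798045233837), np.float64(37.62798045233828)])
[[314.55 233.05]]
```

View pics/w3.png

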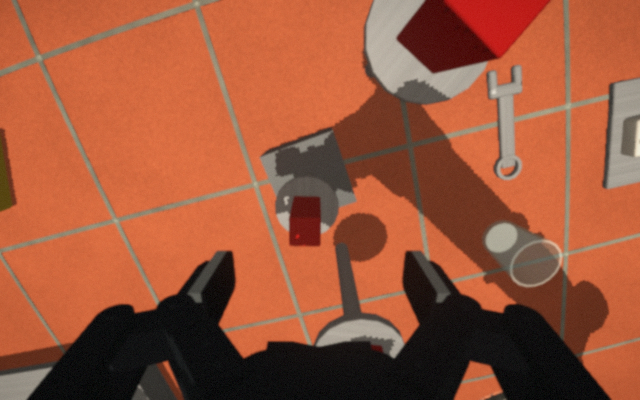

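```bash
python3 - <<'E'
from h import *
np.set_printoptions(precision=2,suppress=True)
s=get_state();im=camera("wrist");s2=get_state();C=cal("wrist",s2);print(s["ee_pos"],s2["ee_pos"],s2["tool_rot"])
q=im[180:260,270:345].astype(int)
m=(q[...,0]>q[...,1]*2.5)&(q[...,1]<45)
ys,xs=np.nonzero(m);
for r in range(0,80,3):print(r+180,[int(v) for v in q[r,26:50:6,0]],(xs[ys==r].min()+270,xs[ys==r].max()+270) if (ys==r).any() else 0)
M=R.from_quat(s2["tool_rot"]).as_matrix()
for u in((305,234),):
  P=atz(C,u,175);print(P,M.T@(P-s2["ee_pos"]))
E
```

```text
[548.81 215.43 376.9 ] [548.9  216.7  379.26] [ 0.99 -0.12 -0.    0.  ]
180 [90, 94, 91, 89] 0
183 [92, 91, 92, 91] 0
186 [90, 94, 93, 93] 0
189 [94, 93, 91, 90] 0
192 [89, 92, 93, 87] 0
195 [89, 87, 92, 88] 0
198 [83, 82, 81, 84] (np.int64(297), np.int64(321))
201 [86, 81, 79, 83] (np.int64(297), np.int64(321))
204 [84, 82, 83, 83] (np.int64(296), np.int64(321))
207 [82, 83, 81, 80] (np.int64(295), np.int64(321))
210 [83, 86, 87, 82] (np.int64(294), np.int64(322))
213 [84, 84, 82, 83] (np.int64(294), np.int64(322))
216 [102, 100, 102, 99] (np.int64(294), np.int64(322))
219 [113, 109, 108, 112] (np.int64(294), np.int64(322))
222 [111, 110, 108, 109] (np.int64(294), np.int64(322))
225 [110, 110, 110, 110] (np.int64(294), np.int64(321))
228 [113, 107, 109, 108] (np.int64(294), np.int64(321))
231 [112, 107, 107, 106] (np.int64(293), np.int64(321))
234 [105, 109, 110, 108] (np.int64(293), np.int64(322))
237 [108, 109, 106, 109] (np.int64(293), np.int64(321))
240 [109, 108, 109, 106] (np.int64(293), np.int64(321))
243 [147, 151, 133, 134] (np.int64(311), np.int64(316))
246 [211, 211, 213, 211] 0
249 [215, 218, 213, 217] 0
252 [214, 210, 216, 216] 0
255 [211, 216, 213, 211] 0
258 [216, 216, 214, 214] 0
[547.19 224.95 175.  ] [ -3.34  -8.1  204.25]
```

{"name": "move_arm", "arguments": {"increments": [[[0,0,0],0,0],[[0,0,0],0,0],[[0,0,0],0,0]]}}

```text
clock: 4.4
ee_pos: [548.7, 219.1, 381.4]
tool_rot: [0.993, -0.122, 0.001, -0.001]
force: [0.1, -0.3, 0.5]
gripper_width: 1.001
grip_force: 0.0
```

```bash
cat > top.py <<'E'
from h import *
np.set_printoptions(precision=2,suppress=True)
s=get_state();im=camera("wrist");C=cal("wrist",s);print(s["ee_pos"],s["tool_rot"])
q=im[:,250:380].astype(int)
m=((q[...,0]>q[...,1]*2.5)&(q[...,1]<45)&(q[...,0]>96)&(q[...,0]<140)).astype(np.uint8);m[:170]=0;m[265:]=0
c=max(cv2.findContours(m,0,1)[0],key=cv2.contourArea);r=cv2.minAreaRect(c);print(r)
u=np.array(r[0])+[250,0];M=R.from_quat(s["tool_rot"]).as_matrix();P=atz(C,u,175);print(P,M.T@(P-s["ee_pos"]))
import pickle
s2,_=pickle.load(open("w2.p","rb"));print(tri([ray(cal("wrist",s2),(322.7,96.1)),ray(C,u)]))
W=[atz(C,b+[250,0],175) for b in cv2.boxPoints(r)];print([(np.linalg.norm(W[i]-W[i-1]),np.degrees(np.arctan2(*(W[i]-W[i-1])[1::-1]))) for i in range(4)])
E
python3 top.py
```

```text
[548.75 219.07 381.43] [ 0.99 -0.12  0.   -0.  ]
((65.49585723876953, 227.07872009277344), (28.434328079223633, 26.699886322021484), 3.012787342071533)
[550.21 220.37 175.  ] [  0.6   -1.3  206.44]
(array([549.58, 220.45, 173.54]), [np.float64(0.09094646682494387), np.float64(0.09094646682496854)])
[(np.float64(18.83475207351812), np.float64(72.83191617350663)), (np.float64(18.889119600991), np.float64(-17.723498367752963)), (np.float64(18.263765455854998), np.float64(-107.0822271267454)), (np.float64(18.919576959245454), np.float64(164.00671665996202))]
```

{"name": "move_arm", "arguments": {"increments": [[[0.001,-0.001,0.03],2,0],[[0.001,-0.001,0.06],2,0],[[0.001,-0.001,0.068],2,0],[[0.001,-0.001,0.068],2,0],[[0.001,-0.001,0.068],2,0]]}}

```text
clock: 4.95
ee_pos: [550.5, 220.0, 313.2]
tool_rot: [0.99, -0.139, 0.001, -0.001]
force: [-0.2, 0.4, -0.0]
gripper_width: 1.0
grip_force: 0.0
```

{"name": "move_arm", "arguments": {"increments": [[[0,0,0],0,100],[[0,0,0],0,150],[[0,0,0],0,180],[[0,0,0],0,200],[[0,0,0],0,255]], "squeeze": 40}}

```text
clock: 5.45
ee_pos: [550.2, 219.8, 312.1]
tool_rot: [0.99, -0.139, 0.0, -0.0]
force: [0.7, -0.3, 1.6]
gripper_width: 0.229
grip_force: 41.0
```

{"name": "move_arm", "arguments": {"increments": [[[0,0,0],0,255],[[0,0,0],0,255],[[0,0,0],0,255],[[0,0,0],0,255]]}}

```text
clock: 5.85
ee_pos: [550.2, 219.7, 312.1]
tool_rot: [0.99, -0.139, 0.0, -0.0]
force: [0.6, 0.1, 2.1]
gripper_width: 0.229
grip_force: 41.2
```

{"name": "move_arm", "arguments": {"increments": [[[0,0,-0.01],0,255],[[0,0,-0.025],0,255],[[0,0,-0.045],0,255],[[0,0,-0.07],0,255],[[0,0,-0.1],0,255]]}}

```text
clock: 6.35
ee_pos: [549.4, 218.8, 410.8]
tool_rot: [0.99, -0.139, -0.002, 0.002]
force: [1.0, -0.4, -3.0]
gripper_width: 0.229
grip_force: 40.5
```

{"name": "move_arm", "arguments": {"increments": [[[0,0,-0.03],0,255],[[0,0,-0.06],0,255],[[0,0,-0.06],0,255],[[0,0,-0.06],0,255],[[0,0,-0.06],0,255]]}}

```text
clock: 6.85
ee_pos: [549.7, 219.1, 469.3]
tool_rot: [0.99, -0.139, -0.002, 0.001]
force: [0.2, -0.5, -3.7]
gripper_width: 0.228
grip_force: 40.6
```

```bash
python3 - <<'E'
from h import *
np.set_printoptions(precision=2,suppress=True)
s=get_state();im=camera("wrist");save("w4",im);C=cal("wrist",s);print(s["ee_pos"],s["tool_rot"],s["force"],s["ft_torque"],s["gripper_width"],s["grip_force"])
M=R.from_quat(s["tool_rot"]).as_matrix()
for d in(137,155,181,305):print(d,proj(C,s["ee_pos"]+M@[0,0,d]))
E
```

```text
[549.69 219.07 469.34] [ 0.99 -0.14 -0.    0.  ] [ 0.23 -0.54 -3.68] [-0.03 -0.05  0.03] 0.22832761653422667 40.58589041233063
137 [[316.89 293.51]]
155 [[317.08 270.75]]
181 [[317.29 246.01]]
305 [[317.8  186.97]]
```

View pics/w4.png

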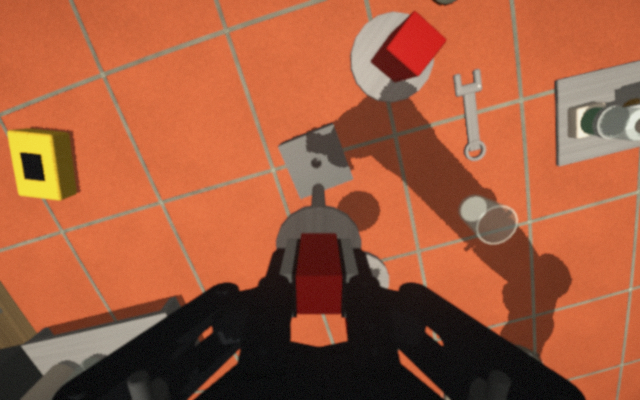

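{"name": "move_arm", "arguments": {"increments": [[[0.004,0.02,0],-2,255],[[0.01,0.055,0],-6,255],[[0.017,0.1,0],-10,255],[[0.025,0.145,0],-14,255],[[0.032,0.186,0],-16,255]]}}

```text
clock: 7.4
ee_pos: [528.7, 29.4, 469.9]
tool_rot: [1.0, 0.0, -0.002, 0.001]
force: [0.3, -0.0, -2.0]
gripper_width: 0.228
grip_force: 40.6
```

{"name": "move_arm", "arguments": {"increments": [[[-0.005,0.045,0],0,255],[[-0.01,0.09,0],0,255],[[-0.015,0.135,0],0,255],[[-0.02,0.18,0],0,255],[[-0.025,0.22,0],0,255]]}}

```text
clock: 7.9
ee_pos: [503.3, -190.7, 470.0]
tool_rot: [1.0, -0.001, -0.002, -0.0]
force: [0.9, -0.8, -2.6]
gripper_width: 0.23
grip_force: 40.5
```

{"name": "move_arm", "arguments": {"increments": [[[-0.003,0.03,0],0,255],[[-0.006,0.05,0],0,255],[[-0.006,0.06,0],0,255],[[-0.006,0.06,0],0,255],[[-0.006,0.06,0],0,255]]}}

```text
clock: 8.4
ee_pos: [498.9, -246.5, 471.0]
tool_rot: [1.0, 0.001, -0.0, -0.001]
force: [0.5, -0.2, -3.1]
gripper_width: 0.226
grip_force: 40.5
```

{"name": "move_arm", "arguments": {"increments": [[[0,0,0],0,255],[[0,0,0],0,255],[[0,0,0],0,255]]}}

```text
clock: 8.7
ee_pos: [498.7, -247.0, 471.9]
tool_rot: [1.0, 0.001, 0.0, -0.0]
force: [0.4, -0.5, -3.2]
gripper_width: 0.229
grip_force: 40.5
```

```bash
python3 - <<'E'
from h import *
np.set_printoptions(precision=2,suppress=True)
s=get_state();im=camera("wrist");C=cal("wrist",s);print(s["ee_pos"],s["tool_rot"],s["force"])
M=R.from_quat(s["tool_rot"]).as_matrix()
t=s["ee_pos"]+M@[0,0,305]
for P in(t,[497,-248.5,130],[499.3,-248.3,130]):print(proj(C,P))
p=proj(C,t)[0].astype(int);c=im[p[1]-70:p[1]+60,p[0]-80:p[0]+80]
print(p);save("w5c",cv2.resize(c,None,fx=4.6,fy=4.6,interpolation=2))
sd=camera("side");save("s5",sd)
E
```

```text
[ 498.68 -247.02  471.87] [ 1.  0.  0. -0.] [ 0.39 -0.49 -3.15]
[[318.05 186.84]]
[[319.5 179.3]]
[[319.32 177.25]]
[318 186]
```

View pics/w5c.png

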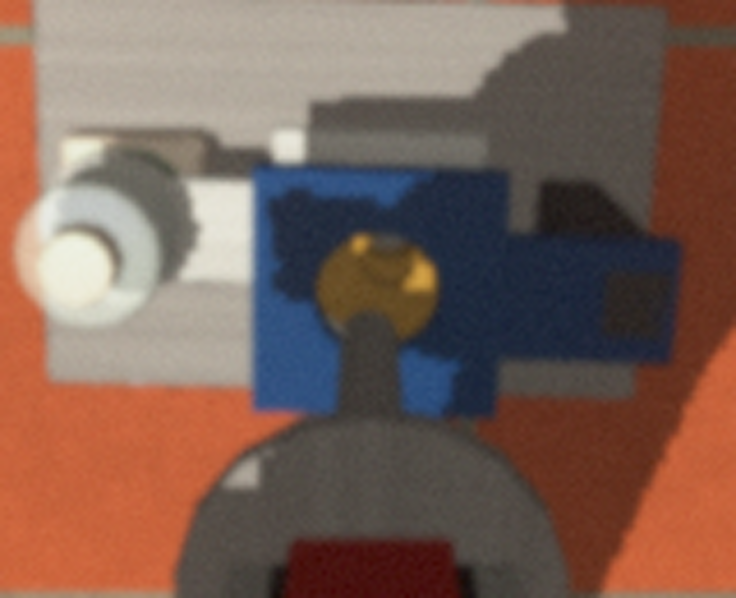

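{"name": "move_arm", "arguments": {"increments": [[[-0.003,0.003,0.01],0,255],[[-0.0056,0.005,0.025],0,255],[[-0.0056,0.005,0.045],0,255],[[-0.0056,0.005,0.065],0,255],[[-0.0056,0.005,0.08],0,255]]}}

```text
clock: 9.3
ee_pos: [491.9, -253.3, 389.5]
tool_rot: [1.0, -0.0, -0.001, -0.0]
force: [-0.1, 0.1, -2.9]
gripper_width: 0.232
grip_force: 40.5
```

{"name": "move_arm", "arguments": {"increments": [[[0,0,0.003],0,255],[[0,0,0.005],0,255],[[0,0,0.005],0,255],[[0,0,0.005],0,255]]}}

```text
clock: 9.7
ee_pos: [493.1, -253.2, 387.7]
tool_rot: [1.0, -0.0, 0.001, 0.0]
force: [0.0, -0.5, -2.6]
gripper_width: 0.23
grip_force: 40.4
```

{"name": "move_arm", "arguments": {"increments": [[[0,-0.001,0.003],0,255],[[0,-0.001,0.006],0,255],[[0,-0.001,0.009],0,255],[[0,-0.001,0.009],0,255]]}}

```text
clock: 10.1
ee_pos: [492.6, -252.0, 377.0]
tool_rot: [1.0, -0.0, -0.001, -0.0]
force: [-1.0, 0.5, -2.4]
gripper_width: 0.233
grip_force: 40.5
```

{"name": "move_arm", "arguments": {"increments": [[[0,0,0.001],0,255],[[0,0,0.002],0,255],[[0,0,0.003],0,255],[[0,0,0.003],0,255]]}}

```text
clock: 10.5
ee_pos: [492.7, -252.1, 374.5]
tool_rot: [1.0, -0.0, -0.0, -0.0]
force: [0.1, 0.9, -4.0]
gripper_width: 0.227
grip_force: 40.5
```

{"name": "move_arm", "arguments": {"increments": [[[0,0,0.001],0,255],[[0,0,0.002],0,255],[[0,0,0.003],0,255],[[0,0,0.003],0,255]]}}

```text
clock: 10.9
ee_pos: [492.7, -252.0, 371.5]
tool_rot: [1.0, -0.0, -0.0, -0.0]
force: [0.1, 1.3, -2.7]
gripper_width: 0.234
grip_force: 40.5
```

{"name": "move_arm", "arguments": {"increments": [[[0,0,0.001],0,255],[[0,0,0.002],0,255],[[0,0,0.003],0,255],[[0,0,0.003],0,255]]}}

```text
clock: 11.3
ee_pos: [492.7, -252.0, 368.5]
tool_rot: [1.0, -0.0, -0.0, -0.0]
force: [-0.4, 0.6, -1.6]
gripper_width: 0.229
grip_force: 40.5
```

{"name": "move_arm", "arguments": {"increments": [[[0,0,0.001],0,255],[[0,0,0.002],0,255],[[0,0,0.003],0,255],[[0,0,0.003],0,255]]}}

```text
clock: 11.7
ee_pos: [492.7, -252.0, 365.5]
tool_rot: [1.0, -0.0, -0.0, -0.0]
force: [-0.4, 0.5, -3.0]
gripper_width: 0.228
grip_force: 40.5
```

{"name": "move_arm", "arguments": {"increments": [[[0,0,0.002],0,255],[[0,0,0.004],0,255],[[0,0,0.006],0,255],[[0,0,0.008],0,255],[[0,0,0.008],0,255]]}}

```text
clock: 12.2
ee_pos: [492.6, -252.0, 357.2]
tool_rot: [1.0, -0.0, -0.0, -0.0]
force: [0.2, 0.8, -1.9]
gripper_width: 0.229
grip_force: 40.5
```

{"name": "move_arm", "arguments": {"increments": [[[0,0,0.003],0,255],[[0,0,0.006],0,255],[[0,0,0.009],0,255],[[0,0,0.012],0,255],[[0,0,0.012],0,255]]}}

```text
clock: 12.7
ee_pos: [492.6, -252.0, 345.0]
tool_rot: [1.0, -0.0, -0.001, -0.0]
force: [0.0, 0.2, -2.8]
gripper_width: 0.23
grip_force: 40.5
```

{"name": "move_arm", "arguments": {"increments": [[[0,0,0.003],0,255],[[0,0,0.006],0,255],[[0,0,0.009],0,255],[[0,0,0.009],0,255]]}}

```text
clock: 13.1
ee_pos: [492.6, -252.0, 336.1]
tool_rot: [1.0, -0.0, -0.001, -0.0]
force: [0.1, 0.2, -1.8]
gripper_width: 0.228
grip_force: 40.5
```

{"name": "move_arm", "arguments": {"increments": [[[0,0,0.001],0,255],[[0,0,0.002],0,255],[[0,0,0.003],0,255],[[0,0,0.003],0,255]]}}

```text
clock: 13.5
ee_pos: [492.7, -252.1, 333.6]
tool_rot: [1.0, -0.0, -0.0, -0.0]
force: [-0.2, -0.4, -2.2]
gripper_width: 0.23
grip_force: 40.5
```

{"name": "move_arm", "arguments": {"increments": [[[0,0,0.001],0,255],[[0,0,0.001],0,255],[[0,0,0.001],0,255]]}}

```text
clock: 13.8
ee_pos: [492.8, -252.1, 332.7]
tool_rot: [1.0, -0.0, -0.0, 0.0]
force: [0.2, 0.0, -2.0]
gripper_width: 0.227
grip_force: 40.5
```

{"name": "move_arm", "arguments": {"increments": [[[0,0,0.001],0,255],[[0,0,0.001],0,255],[[0,0,0.001],0,255]]}}

```text
clock: 14.1
ee_pos: [492.8, -252.0, 331.6]
tool_rot: [1.0, -0.0, -0.0, -0.0]
force: [-0.2, 0.2, -3.3]
gripper_width: 0.228
grip_force: 40.5
```

{"name": "move_arm", "arguments": {"increments": [[[0,0,0.001],0,255],[[0,0,0.001],0,255],[[0,0,0.001],0,255]]}}

```text
clock: 14.4
ee_pos: [492.8, -252.0, 330.6]
tool_rot: [1.0, -0.0, -0.0, -0.0]
force: [0.0, 0.5, -2.9]
gripper_width: 0.227
grip_force: 40.5
```

{"name": "move_arm", "arguments": {"increments": [[[0,0,0.001],0,255],[[0,0,0.001],0,255],[[0,0,0.001],0,255]]}}

```text
clock: 14.7
ee_pos: [492.8, -252.1, 329.6]
tool_rot: [1.0, -0.0, -0.0, -0.0]
force: [-0.6, -0.6, -2.8]
gripper_width: 0.23
grip_force: 40.5
```

{"name": "move_arm", "arguments": {"increments": [[[0,0,0.001],0,255],[[0,0,0.002],0,255],[[0,0,0.003],0,255],[[0,0,0.003],0,255]]}}

```text
clock: 15.1
ee_pos: [492.7, -252.0, 326.4]
tool_rot: [1.0, -0.0, -0.0, -0.0]
force: [0.2, -0.1, -3.0]
gripper_width: 0.232
grip_force: 40.5
```

{"name": "move_arm", "arguments": {"increments": [[[0,0,0.001],0,255],[[0,0,0.002],0,255],[[0,0,0.003],0,255],[[0,0,0.003],0,255]]}}

```text
clock: 15.5
ee_pos: [492.7, -252.0, 323.5]
tool_rot: [1.0, -0.0, -0.0, -0.0]
force: [0.1, -0.3, -3.6]
gripper_width: 0.23
grip_force: 40.5
```

{"name": "move_arm", "arguments": {"increments": [[[0,0,0.001],0,255],[[0,0,0.002],0,255],[[0,0,0.003],0,255],[[0,0,0.003],0,255]]}}

```text
clock: 15.9
ee_pos: [492.7, -252.0, 320.5]
tool_rot: [1.0, -0.0, -0.0, -0.0]
force: [-0.4, 0.3, -1.7]
gripper_width: 0.228
grip_force: 40.5
```

{"name": "move_arm", "arguments": {"increments": [[[0,0,0.001],0,255],[[0,0,0.002],0,255],[[0,0,0.002],0,255]]}}

```text
clock: 16.2
ee_pos: [492.7, -252.0, 318.5]
tool_rot: [1.0, -0.0, -0.0, -0.0]
force: [0.6, 0.5, -2.4]
gripper_width: 0.228
grip_force: 40.5
```

{"name": "move_arm", "arguments": {"increments": [[[0,0,0.001],0,255],[[0,0,0.001],0,255],[[0,0,0.001],0,255]]}}

```text
clock: 16.5
ee_pos: [492.8, -252.1, 317.7]
tool_rot: [1.0, -0.0, -0.0, 0.0]
force: [-0.5, -0.0, -2.6]
gripper_width: 0.228
grip_force: 40.5
```

{"name": "move_arm", "arguments": {"increments": [[[0,0,0.001],0,255],[[0,0,0.001],0,255],[[0,0,0.001],0,255]]}}

```text
clock: 16.8
ee_pos: [492.9, -252.1, 317.2]
tool_rot: [1.0, -0.0, 0.0, 0.0]
force: [-0.2, 0.3, 0.4]
gripper_width: 0.225
grip_force: 40.9
```

{"name": "move_arm", "arguments": {"increments": [[[0,0,0.0005],0,255],[[0,0,0.0005],0,255]]}}

```text
clock: 17.0
ee_pos: [492.9, -252.0, 317.1]
tool_rot: [1.0, -0.0, 0.0, 0.0]
force: [-2.7, 0.7, 4.8]
gripper_width: 0.227
grip_force: 41.6
```

```bash
python3 - <<'E'
from h import *
np.set_printoptions(precision=2,suppress=True)
s=get_state();print(s["ee_pos"],s["force"],s["ft_torque"])
b=camera("side");a=camera("scene")
save("f",np.hstack([cv2.resize(b[85:215,310:410],(400,520),interpolation=2),cv2.resize(a[95:225,150:250],(400,520),interpolation=2)]))
E
```

```text
[ 492.88 -252.01  317.14] [-2.73  0.7   4.84] [ 0.14  0.55 -0.01]
```

View pics/f.png

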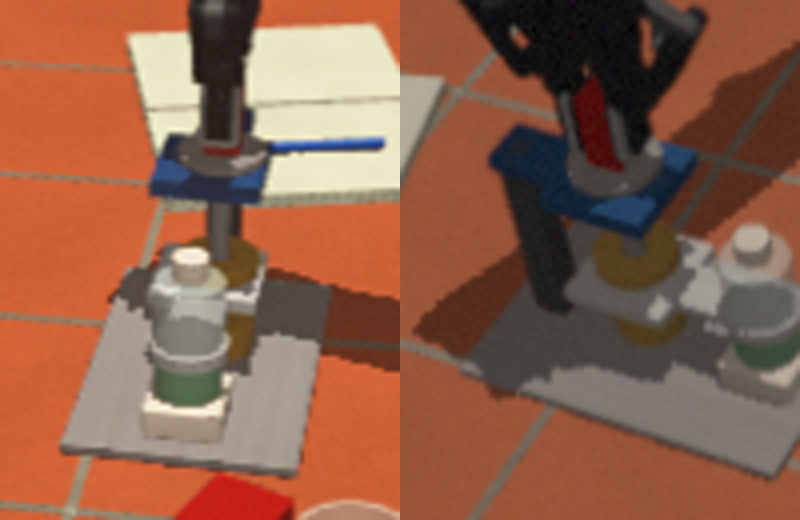

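The collar is on the blue plate in both views (side crop (225,155), scene crop (610,180)), and the shank goes through both brass rings. Contact force rose cleanly by about 7 N at the expected height, so I'll release.

{"name": "move_arm", "arguments": {"increments": [[[0,0,-0.0005],0,240],[[0,0,-0.0005],0,200],[[0,0,-0.0005],0,140],[[0,0,-0.0005],0,80],[[0,0,-0.0005],0,60]]}}

```text
clock: 17.6
ee_pos: [492.8, -252.1, 316.2]
tool_rot: [1.0, -0.0, -0.0, -0.0]
force: [0.1, -0.3, -1.1]
gripper_width: 0.731
grip_force: 0.0
```

{"name": "move_arm", "arguments": {"increments": [[[0,0,0],0,60],[[0,0,0],0,60],[[0,0,-0.01],0,60],[[0,0,-0.03],0,60],[[0,0,-0.06],0,60]]}}

```text
clock: 18.1
ee_pos: [492.2, -251.9, 376.4]
tool_rot: [1.0, -0.0, -0.002, -0.001]
force: [0.9, -0.7, 0.3]
gripper_width: 0.763
grip_force: 0.0
```

{"name": "move_arm", "arguments": {"increments": [[[0,0,-0.04],0,60],[[0,0,-0.08],0,60],[[0,0,-0.1],0,60],[[0,0,-0.1],0,60],[[0,0,-0.1],0,60]]}}

```text
clock: 18.6
ee_pos: [492.7, -252.0, 477.1]
tool_rot: [1.0, -0.0, 0.0, 0.0]
force: [0.6, 0.4, -0.5]
gripper_width: 0.764
grip_force: 0.0
```

```bash
python3 - <<'E'
from h import *
np.set_printoptions(precision=2,suppress=True)
s=get_state();print(s["ee_pos"],s["force"],s["grip_force"])
b=camera("side");a=camera("scene")
save("g",np.hstack([cv2.resize(b[85:215,310:410],(400,520),interpolation=2),cv2.resize(a[95:225,150:250],(400,520),interpolation=2)]))
E
```

```text
[ 492.71 -251.96  477.11] [ 0.64  0.38 -0.55] 0.0
```

View pics/g.png

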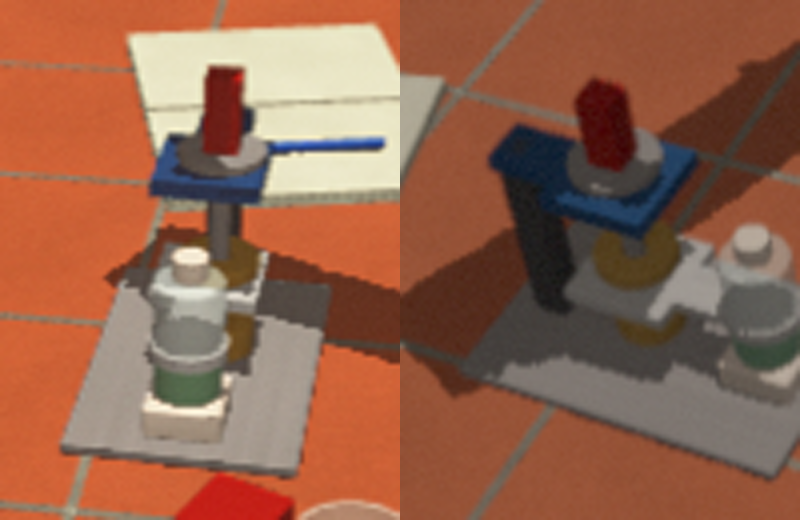

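The pin stands upright with its collar flat on the blue plate, and the gripper is clear.

```bash
python3 -c "
from bench import *
print(job_done())"
```

```text
the job is handed in; nothing more can be done
None
```

The smallest red-handled pin is threaded through the blue eye and both brass bushes, fully home with its collar on the eye plate; it is released, and the job was handed in at about 19 s, with no verdict returned.

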